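# Slide the mustard coaster along the rail into its corner pocket

### The arm

A 7-joint arm with a two-finger parallel gripper is mounted at the origin on the work surface. World frame = base frame: x ahead of the robot, y to its left, z up, the work surface at z = 0. Lengths are in m, angles in degrees, forces in N, time in s.
With the tool pointing down it reaches from about 0.425 to 0.875 m from the base axis. Payload 4.7 kg.
Tool frame: the origin (TCP) lies at the very end of the fingers, on their centre line; the grasp point (between the pads) lies 19 mm behind it; z points along the fingers, x is the direction in which the jaws open and shut, and the axes are right-handed (so a half turn about z gives the same grasp; the last joint's range is limited). The gripper opens to 87 mm and grips with 3 to 60 N. Pads are 19 mm wide; open, the fingers measure 117 mm over their backs; the gripper's body (75 mm by 190 mm) begins 51 mm behind the grasp point.
Start: joints at [66.698, 18.392, -4.016, 83.108, 1.295, 78.541, -3.26], TCP at [0.266, -0.593, 0.223] pointing down, gripper open.
Joint ranges: [-163.93, 163.93], [-17.29, 119.83], [-79.2, 71.16], [3.27, 140.29], [-89.18, 269.18], [5.43, 117.66], [-154.24, 154.24]. Speed limits (degrees/s): [147.25, 147.25, 180, 180, 180, 180, 180].

### API

Orientations are given as [roll, pitch, yaw] about the fixed x, y, z axes, in that order (R = Rz(yaw) Ry(pitch) Rx(roll)).
In Python, from cell import sensors, vision, env gives the robot as it stands.
- The arm moves only by the shell command python3 -m inch 'ROWS' [OPENING] [FORCE]. ROWS is a JSON object of lists of equal length, an entry for each row: "dp": the shift along the tool's x, y, z in m, a list of three; "turn": the turn about the tool's z in degrees. A call has 1 to 8 rows; each row shifts and turns the commanded pose from where the row before left it, along the tool's axes as they then stand; what a row does not reach is not made up. A row lasts 1/8 s, in which the tool goes at most 62.5 mm and 10.7 degrees, less where a joint would pass 70% of its speed; a pose out of reach is approached as far as the arm can. A call is refused whole if a number of a shift passes 0.0625 or a number of a turn 10.7, either way. A call with a gripper value outside its range is refused whole. OPENING is the closure, from -1 (fully open) to 1 (shut), set as the call begins (- or left out, the last holds). The fingers move at their own pace and stop on an object; FORCE is the grip in N (left out, the last holds). Time passes only in rows, so rows that do not move let the fingers close. It gives the time, the measured TCP pose, the force and the opening at its end, in the units of the state.
- sensors.get_obs(): the state, without advancing time (a new reading comes with each control period).
- vision.read_camera(name): name is "scene" or "top" or "wrist"; returns the picture (480x640x3 uint8, blue, green, red); there is no depth.
- vision.get_calibration(name): a dict with "K" (3x3 intrinsics, pixels), "pose" (4x4, takes a point from camera to world coordinates). Camera axes: x right, y down, z forward; pixel columns grow to the right and rows downward; lengths in m; the calibration is good to about 2 mm. The wrist camera is an equidistant fisheye: a pixel r from the principal point sees the ray r / f radians off the axis. A picture is of the moment at which its call begins: read the wrist's pose just before it. get_calibration takes no time and is no camera call; for the wrist camera it gives the pose at the moment of the call.
- env.sign_off(): hands the job in, once; it reports no verdict.
The state is a dict: "time_s": time; "qpos": joint angles; "joint_velocities": joint speeds; "effort": joint torques, N m; "tool_pos": TCP position; "tool_rot": TCP orientation; "force": force on the tool from outside, world axes, zero at the start; "wrist_torque": the same for the moment, N m; "grip_width": finger opening in m.
Only numpy, scipy, OpenCV 4.12 (cv2) and the standard library are available. Lean on these libraries where they do the work, as an engineer would, in place of code of your own. Each camera call takes 0.05 s, during which the arm holds its last target.

### The job

Put the mustard coaster away without picking it up: with closed fingertips, slide it flat over the ledge until it touches the wooden rack's long rail in the open stretch between the two pockets, then drag it along that rail into the corner pocket marked with the mustard dot, until it sits fully home against both the rail and the end stop. Leave the teal coaster and everything else where it stands, and finish with the hand clear.

Things in the scene. Friction and masses are not known exactly. Their poses are not given: they have to be found in the camera images.
- mustard_coaster: Mustard hard-silicone coaster, loose, about 45 g: a round dish lying open side up on the ledge. Outside diameter 90 mm, height 12 mm, rim wall 4 mm thick, inner floor 4 mm above the underside (hollow 82 mm wide, 8 mm deep). Closed fingertips lowered into the hollow can drag it any way by the inside of the rim. Origin: centre of its underside.
- teal_coaster: Teal coaster of exactly the same shape, loose; leave it alone. Origin: centre of its underside.
- rack: Dark wood coaster rack fixed on the ledge, no floor. Origin: on the ledge, mid-length of the rail's working face. z up, y along the rail, -x to the robot's side. Rail 22 mm high; face x = 0, wood behind it to x = 12 mm. End stops 22 mm high, inner faces y = +200 and -200 mm, reaching to x = -106 mm. Front open except for a low lip at each end (see mustard_dot).
- mustard_dot: Flat mustard mark, 60 mm across, 0.8 mm thick, on the ledge in one pocket (either end). Origin: where a fully home coaster's centre lies: rack x = -45, y = +155 or -155 mm. In front of each pocket a lip, 12 mm high, inner face rack x = -98, outer -106 mm, runs from |y| = 200 to 135 mm, so a coaster enters only along the rail from the middle.
- teal_dot: The same mark in teal in the other pocket.
- jug: Mint ceramic jug with a handle, 92 mm wide, 125 mm high, loose, to the robot's right of the rack. Origin: centre of its underside.
- doll: Painted wooden nesting doll, 62 mm wide, 103 mm high, loose, to the robot's left of the rack. Origin: centre of its underside.
- clip_box: Closed grey plastic hair clip box, 73 by 113 mm, 37 mm high, loose, beyond the rack's rail. Origin: centre of its underside.
Not all that is in view belongs to the job. Of the things that look like the mustard_coaster, the largest one is meant.

How it is judged:
By the outcome, as a careful person would: the job done as asked, in the order asked, and still so for the second after the job is handed in, with the robot touching nothing.
It also fails if it takes over 45 s, if anything falls off the work surface, if the arm or the gripper's body presses on something with over 40 N, if the wrist force passes 120 N, or if a joint passes its speed limit or range.

## Working session

There is one attempt and no reset: what is moved stays moved. The work goes in short steps, Python scripts to look and compute and a shell command to move; the robot and the scene stay as the last step left them, time stands still between calls to the robot, and variables do not carry over. Pictures are saved under pics/ and viewed, and the job is handed in when it is done.

```bash
mkdir -p pics; ls
python3 - <<'E'
from cell import sensors, vision
import cv2
o=sensors.get_obs();print({k:o[k] for k in('time_s','tool_pos','tool_rot','force','grip_width')})
for n in('scene','top'):
    cv2.imwrite(f'pics/{n}0.png',vision.read_camera(n));c=vision.get_calibration(n);print(n,c)
E
```

```text
pics
{'time_s': 0.0, 'tool_pos': array([ 0.26523086, -0.59281448,  0.22144757]), 'tool_rot': array([ 1.79994452e+02,  1.09438633e-01, -6.58886667e+01]), 'force': array([-0.32677653,  0.2807876 ,  0.36416219]), 'grip_width': 0.08708339368578362}
scene {'K': array([[480.46334037,   0.        , 319.74391586],
       [  0.        , 480.46334037, 241.53552223],
       [  0.        ,   0.        ,   1.        ]]), 'pose': array([[-0.6350996 ,  0.52086741, -0.57039078,  1.12379206],
       [ 0.77242279,  0.43150407, -0.4660121 ,  0.44104508],
       [ 0.00339543, -0.73654693, -0.67637792,  0.69939551],
       [ 0.        ,  0.        ,  0.        ,  1.        ]])}
top {'K': array([[434.26525806,   0.        , 321.41885933],
       [  0.        , 434.26525806, 238.72957796],
       [  0.        ,   0.        ,   1.        ]]), 'pose': array([[ 2.63703956e-02, -9.77837365e-01,  2.07698554e-01,
         3.16537693e-01],
       [-9.99651629e-01, -2.60247246e-02,  4.39704948e-03,
        -1.18440714e-03],
       [ 1.10569838e-03, -2.07742150e-01, -9.78182998e-01,
         1.19918636e+00],
       [ 0.00000000e+00,  0.00000000e+00,  0.00000000e+00,
         1.00000000e+00]])}
```

View pics/top0.png

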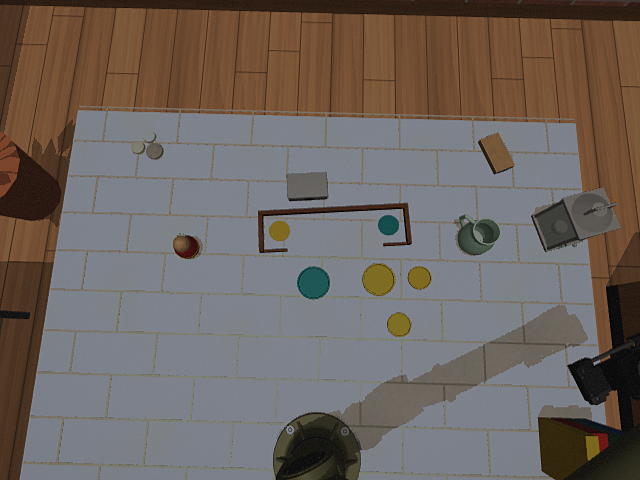

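View pics/scene0.png

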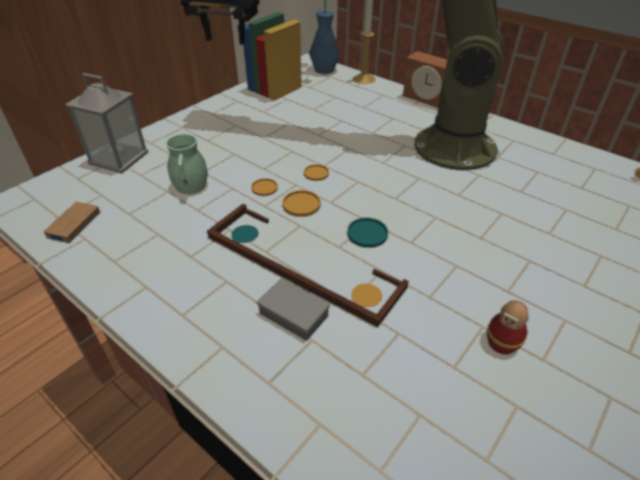

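The top view shows the largest mustard coaster at about (378,279), two smaller ones at (419,278) and (399,324), and the teal coaster at (313,283). The rack's mustard dot is at (279,231), the left (+y) end, and its teal dot is at (388,225). Next I'll measure them.

```bash
cat > h.py <<'E'
import numpy as np, cv2
from cell import sensors, vision
def cast(n,uv,z):
    c=vision.get_calibration(n);K,P=c['K'],c['pose']
    d=np.linalg.solve(K,np.c_[np.atleast_2d(uv),np.ones(len(np.atleast_2d(uv)))].T).T@P[:3,:3].T
    o=P[:3,3]; return o+d*((z-o[2])/d[:,2])[:,None]
def blobs(img,teal=False):
    h=cv2.cvtColor(img,cv2.COLOR_BGR2HSV)
    m=cv2.inRange(h,(82,100,50),(100,255,255)) if teal else cv2.inRange(h,(12,120,70),(32,255,255))
    cs,_=cv2.findContours(m,cv2.RETR_EXTERNAL,cv2.CHAIN_APPROX_NONE)
    return [c[:,0,:].astype(float) for c in cs if cv2.contourArea(c)>80]
def circ(p):
    A=np.c_[2*p[:,:2],np.ones(len(p))];s=np.linalg.lstsq(A,(p[:,:2]**2).sum(1),rcond=None)[0]
    return s[:2],np.sqrt(s[2]+s[0]**2+s[1]**2)
E
python3 - <<'E'
from h import *
for n in('top','scene'):
    im=cv2.imread(f'pics/{n}0.png')
    for t in(0,1):
        for c in blobs(im,t):
            hull=cv2.convexHull(c.astype(np.float32))[:,0]
            mu=hull.mean(0)
            if not(200<mu[0]<450 and 130<mu[1]<340):continue
            r=[]
            for z in(0.0008,0.012):
                q=cast(n,hull,z);ce,R=circ(q);r+=[ce.round(4),round(R*1e3,1)]
            print(n,'teal' if t else 'must',mu.round(0),*r)
im=cv2.imread('pics/top0.png');cv2.imwrite('pics/topz.png',cv2.resize(im[190:350,240:440],None,fx=4,fy=4,interpolation=cv2.INTER_CUBIC))
E
```

```text
top must [398. 326.] [ 0.3396 -0.2116] 31.6 [ 0.3394 -0.2096] 31.3
top must [420. 278.] [ 0.469  -0.2697] 31.8 [ 0.4675 -0.2672] 31.5
top must [378. 281.] [ 0.4614 -0.1565] 44.4 [ 0.46   -0.1551] 44.0
top must [279. 231.] [0.5914 0.1245] 28.9 [0.5888 0.1234] 28.7
top must [251. 165.] [0.7664 0.0498] 993.7 [0.7621 0.0494] 984.4
top teal [312. 282.] [0.4471 0.0241] 44.2 [0.4458 0.0238] 43.8
top teal [388. 224.] [ 0.6166 -0.1842] 28.8 [ 0.6138 -0.1825] 28.5
scene must [365. 295.] [0.5961 0.1247] 29.0 [0.6046 0.1297] 28.6
scene must [300. 204.] [ 0.4577 -0.1605] 45.0 [ 0.4684 -0.1509] 44.2
scene must [264. 186.] [ 0.4674 -0.2724] 30.6 [ 0.4779 -0.261 ] 30.1
scene must [316. 172.] [ 0.3375 -0.2145] 31.2 [ 0.3501 -0.204 ] 30.7
scene teal [245. 233.] [ 0.6198 -0.1838] 26.2 [ 0.6278 -0.1738] 25.8
scene teal [367. 232.] [0.4433 0.0198] 44.0 [0.4542 0.0266] 43.2
```

View pics/topz.png

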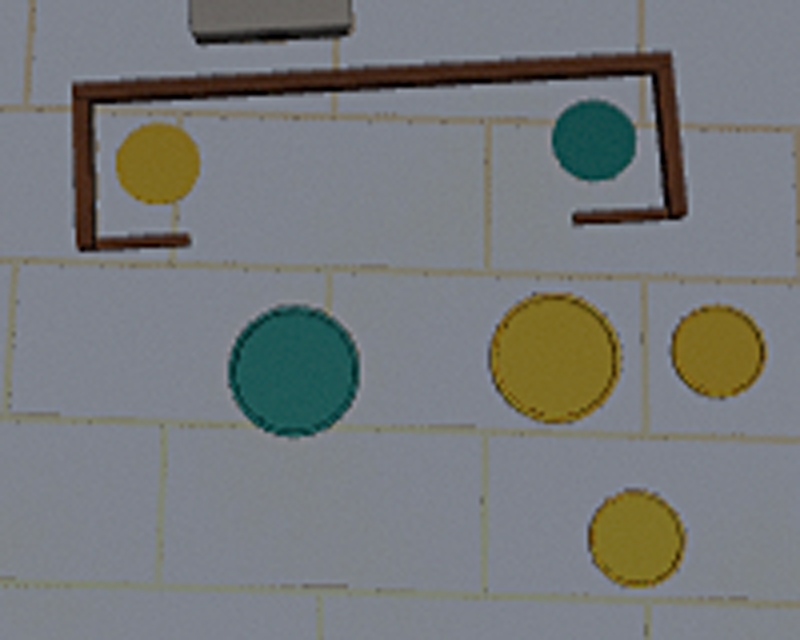

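```bash
python3 -m inch '{"dp":[[0,0,0],[0,0,0],[-0.024,-0.042,0],[-0.024,-0.042,0],[-0.024,-0.042,0],[-0.024,-0.042,0],[-0.024,-0.042,0],[-0.024,-0.042,0]],"turn":[-6,-6,0,0,0,0,0,0]}' 1 20
```

```text
time_s: 1.1
tool_pos: [0.3845, -0.3268, 0.2222]
tool_rot: [180.0, 0.0, -53.9]
force: [0.9, -1.2, 0.1]
grip_width: 0.0146
```

```bash
python3 -m inch '{"dp":[[-0.023,-0.04,0],[-0.023,-0.04,0.02],[-0.023,-0.04,0.03],[-0.023,-0.04,0.03],[0,0,0],[0,0,0]],"turn":[0,0,0,0,0,0]}'
python3 - <<'E'
from h import *
c=vision.get_calibration('wrist');print(c, sensors.get_obs()['tool_pos'])
cv2.imwrite('pics/w1.png',vision.read_camera('wrist'))
E
```

```text
time_s: 1.85
tool_pos: [0.459, -0.1604, 0.1425]
tool_rot: [180.0, 0.0, -53.9]
force: [-0.4, -0.4, 0.4]
grip_width: 0.0007
{'K': array([[371.64829954,   0.        , 322.1017903 ],
       [  0.        , 371.64829954, 235.05469282],
       [  0.        ,   0.        ,   1.        ]]), 'pose': array([[ 5.90416632e-01, -7.80117788e-01, -2.06940660e-01,
         5.15075398e-01],
       [-8.07098175e-01, -5.70406508e-01, -1.52410467e-01,
        -1.19359217e-01],
       [ 8.57816823e-04,  2.57007104e-01, -9.66409133e-01,
         3.05761878e-01],
       [ 0.00000000e+00,  0.00000000e+00,  0.00000000e+00,
         1.00000000e+00]])} [ 0.45898721 -0.16037137  0.14247083]
```

View pics/w1.png

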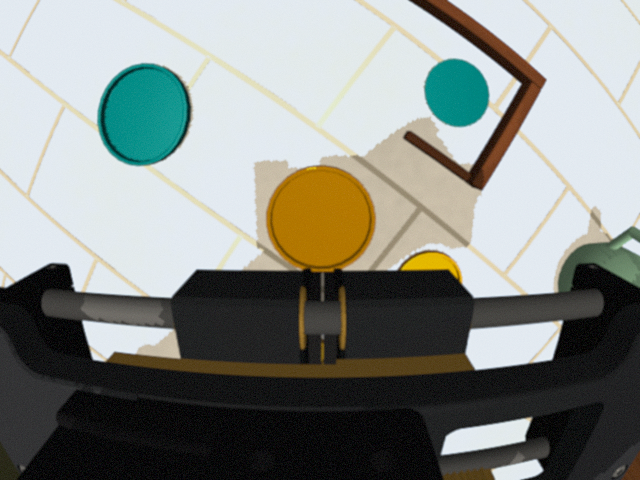

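The wrist view shows the big mustard coaster at (321,218), the teal one at (145,114), the teal dot at (457,92), and the rack's near corner at (475,185). I'll measure these too.

```bash
cat >> h.py <<'E'
def wcast(c,uv,z):
    K,P=c['K'],c['pose'];uv=np.atleast_2d(uv)
    v=(uv-K[:2,2])/K[0,0];r=np.linalg.norm(v,axis=1)+1e-12
    d=np.c_[v/r[:,None]*np.sin(r)[:,None],np.cos(r)]@P[:3,:3].T
    o=P[:3,3]; return o+d*((z-o[2])/d[:,2])[:,None]
E
python3 - <<'E'
from h import *
im=cv2.imread('pics/w1.png');c=vision.get_calibration('wrist')
for t in(0,1):
    for b in blobs(im,t):
        hull=cv2.convexHull(b.astype(np.float32))[:,0];mu=hull.mean(0)
        if mu[1]>300: continue
        print(t,mu.round(0),*[(ce.round(4),round(R*1e3,1)) for z in(0,.012) for ce,R in[circ(wcast(c,hull,z))]])
E
```

```text
0 [436. 264.] (array([ 0.4693, -0.2743]), np.float64(32.1)) (array([ 0.4711, -0.2683]), np.float64(30.8))
0 [320. 217.] (array([ 0.4589, -0.1599]), np.float64(46.4)) (array([ 0.4611, -0.1583]), np.float64(44.5))
1 [143. 117.] (array([0.4445, 0.0261]), np.float64(46.3)) (array([0.4473, 0.0204]), np.float64(44.5))
1 [456.  92.] (array([ 0.6185, -0.1872]), np.float64(29.3)) (array([ 0.6145, -0.1846]), np.float64(28.2))
```

```bash
python3 -m inch '{"dp":[[0,-0.002,0.04],[0,0,0.045],[0,0,0.03],[0,0,0.01],[0,0,0.002],[0,0,0]],"turn":[0,0,0,0,0,0]}'
```

```text
time_s: 2.65
tool_pos: [0.4619, -0.1595, 0.0168]
tool_rot: [-179.9, -0.1, -53.9]
force: [0.7, 0.5, -0.2]
grip_width: 0.0003
```

```bash
python3 -m inch '{"dp":[[0,0,0.005],[0,0,0.004],[0,0,0.0015],[0,0,0]],"turn":[0,0,0,0]}'
```

```text
time_s: 3.15
tool_pos: [0.4608, -0.1586, 0.0049]
tool_rot: [180.0, 0.0, -53.9]
force: [0.2, -1.3, 1.0]
grip_width: 0.0003
```

```bash
python3 -m inch '{"dp":[[0,-0.012,-0.001],[0,-0.012,0],[0,-0.012,0],[0,-0.012,0],[0,-0.012,0],[0,-0.012,0],[0,-0.012,0],[0,0,0]],"turn":[0,0,0,0,0,0,0,0]}'
python3 - <<'E'
from h import *
c=vision.get_calibration('wrist')
im=vision.read_camera('wrist');cv2.imwrite('pics/w2.png',im)
for t in(0,1):
    for b in blobs(im,t):
        hull=cv2.convexHull(b.astype(np.float32))[:,0];mu=hull.mean(0)
        if mu[1]>300: continue
        print(t,mu.round(0),*[(ce.round(4),round(R*1e3,1)) for z in(0,.012) for ce,R in[circ(wcast(c,hull,z))]])
E
```

```text
time_s: 4.15
tool_pos: [0.5297, -0.1081, 0.0061]
tool_rot: [-180.0, 0.0, -53.8]
force: [-0.1, 0.2, 0.1]
grip_width: 0.0004
0 [322. 263.] (array([ 0.5312, -0.1079]), np.float64(19.7)) (array([ 0.5351, -0.105 ]), np.float64(18.3))
0 [610. 162.] (array([ 0.6843, -0.2024]), np.float64(11.8)) (array([ 0.6773, -0.1928]), np.float64(11.0))
0 [436.   9.] (array([ 0.6682, -0.0747]), np.float64(10.7)) (array([ 0.6623, -0.0741]), np.float64(9.9))
0 [43.  4.] (array([0.5896, 0.124 ]), np.float64(27.8)) (array([0.5893, 0.1105]), np.float64(25.9))
1 [  6. 277.] (array([0.412 , 0.0559]), np.float64(14.0)) (array([0.4242, 0.0471]), np.float64(13.0))
1 [ 60. 233.] (array([0.4428, 0.0295]), np.float64(43.0)) (array([0.4529, 0.0226]), np.float64(40.0))
1 [538. 230.] (array([ 0.6179, -0.187 ]), np.float64(29.7)) (array([ 0.6156, -0.1785]), np.float64(27.6))
```

View pics/w2.png

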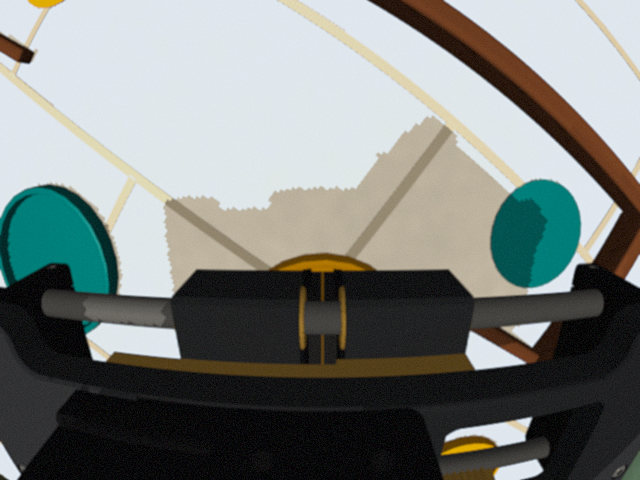

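```bash
python3 -m inch '{"dp":[[0,-0.013,0],[0,-0.013,0],[0,-0.014,0],[0,-0.014,0],[0,-0.014,0],[0,-0.014,0],[0,-0.012,0],[0,-0.006,0]],"turn":[0,0,0,0,0,0,0,0]}'; python3 -m inch '{"dp":[[0,-0.005,0],[0,-0.003,0],[0,0,0]],"turn":[0,0,0]}'
```

```text
time_s: 5.2
tool_pos: [0.6102, -0.0495, 0.006]
tool_rot: [-180.0, 0.0, -53.9]
force: [0.0, -0.9, 0.5]
grip_width: 0.0006
time_s: 5.58
tool_pos: [0.616, -0.0456, 0.0061]
tool_rot: [180.0, -0.0, -53.9]
force: [0.3, 1.0, 0.5]
grip_width: 0.0003
```

```bash
python3 -m inch '{"dp":[[0,-0.005,0],[0,-0.004,0],[0,-0.003,0],[0,0,0]],"turn":[0,0,0,0]}'; python3 -m inch '{"dp":[[0,-0.0015,0],[0,-0.0015,0],[0,0,0]],"turn":[0,0,0]}';python3 -m inch '{"dp":[[0,-0.001,0],[0,-0.001,0],[0,0,0]],"turn":[0,0,0]}'
```

```text
time_s: 6.08
tool_pos: [0.6259, -0.0381, 0.006]
tool_rot: [-180.0, -0.0, -53.9]
force: [-0.8, 0.2, -0.8]
grip_width: 0.0006
time_s: 6.45
tool_pos: [0.6282, -0.0366, 0.006]
tool_rot: [-180.0, -0.0, -53.9]
force: [0.2, -0.0, -0.2]
grip_width: 0.0007
time_s: 6.82
tool_pos: [0.6298, -0.0354, 0.0061]
tool_rot: [-180.0, -0.0, -53.9]
force: [-0.5, 0.1, -0.5]
grip_width: 0.0004
```

```bash
python3 -m inch '{"dp":[[0,-0.001,0],[0,-0.001,0],[0,0,0]],"turn":[0,0,0]}';python3 - <<'E'
from h import *
im=vision.read_camera('wrist');cv2.imwrite('pics/w3.png',im)
im=vision.read_camera('top');cv2.imwrite('pics/t3.png',cv2.resize(im[190:350,240:440],None,fx=4,fy=4,interpolation=cv2.INTER_CUBIC))
E
```

```text
time_s: 7.2
tool_pos: [0.6313, -0.0344, 0.006]
tool_rot: [180.0, -0.0, -53.9]
force: [-1.0, -0.7, -0.2]
grip_width: 0.0006
```

View pics/w3.png

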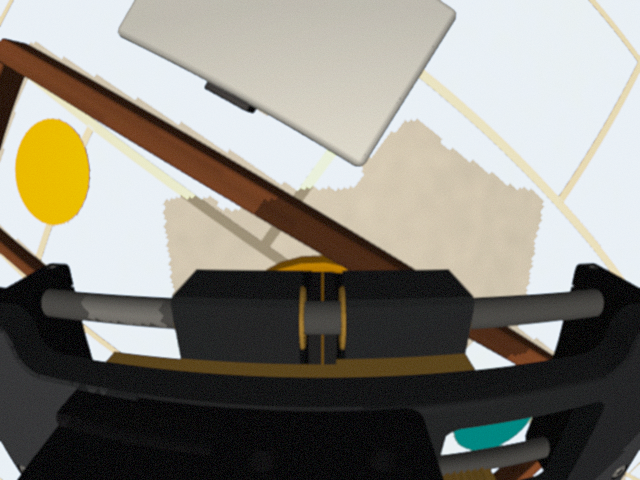

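View pics/t3.png

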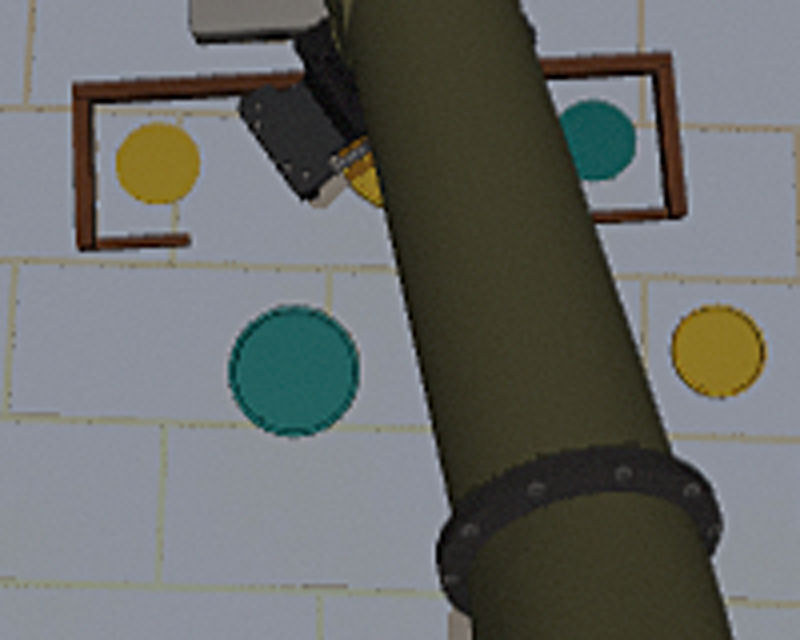

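```bash
python3 -m inch '{"dp":[[0.0005,-0.00085,0],[0.0005,-0.00085,0],[0,0,0]],"turn":[0,0,0]}';python3 -m inch '{"dp":[[0.0005,-0.00085,0],[0,0,0]],"turn":[0,0]}';python3 -m inch '{"dp":[[0,0,0]],"turn":[0]}';python3 - <<'E'
from h import *
c=vision.get_calibration('wrist')
im=vision.read_camera('wrist');cv2.imwrite('pics/w4.png',im)
for b in blobs(im):
    hull=cv2.convexHull(b.astype(np.float32))[:,0];mu=hull.mean(0)
    if mu[1]<250: print(mu,circ(wcast(c,hull,.0008)))
h=cv2.cvtColor(im,cv2.COLOR_BGR2HSV);m=cv2.inRange(h,(0,90,20),(13,255,140))
# inner bottom & outer top edges of rail along columns
for u in range(60,300,30):
    v=np.where(m[:260,u])[0]
    if len(v): print(u,v.min(),v.max(),wcast(c,[(u,v.max())],0)[0,:2].round(4),wcast(c,[(u,v.min())],.022)[0,:2].round(4))
E
```

```text
time_s: 7.68
tool_pos: [0.6324, -0.0341, 0.0058]
tool_rot: [179.9, 0.1, -53.9]
force: [-4.3, 0.3, 1.3]
grip_width: 0.0005
time_s: 7.92
tool_pos: [0.6326, -0.0342, 0.0056]
tool_rot: [179.8, 0.1, -53.9]
force: [-6.9, -1.3, 3.4]
grip_width: 0.0005
time_s: 8.05
tool_pos: [0.6326, -0.0342, 0.0056]
tool_rot: [179.8, 0.1, -53.9]
force: [-6.3, -0.7, 2.2]
grip_width: 0.0004
[292.16666 225.58333] (array([ 0.64727569, -0.00594795]), np.float64(0.007726806691704345))
[ 51.07317 171.85365] (array([0.591199  , 0.12341445]), np.float64(0.029672550430210706))
[56.25     84.666664] (array([0.6354219 , 0.14509624]), np.float64(0.01021060037038634))
60 67 100 [0.6301 0.1376] [0.6506 0.1304]
90 84 118 [0.6324 0.1131] [0.6525 0.1084]
120 100 137 [0.6339 0.0911] [0.6545 0.0893]
150 118 155 [0.6357 0.0713] [0.6557 0.0717]
180 135 173 [0.6373 0.0529] [0.6572 0.0557]
210 152 191 [0.6387 0.0356] [0.6586 0.0407]
240 170 209 [0.64   0.0188] [0.6597 0.0261]
270 188 226 [0.6416 0.0026] [0.6607 0.012 ]
```

View pics/w4.png

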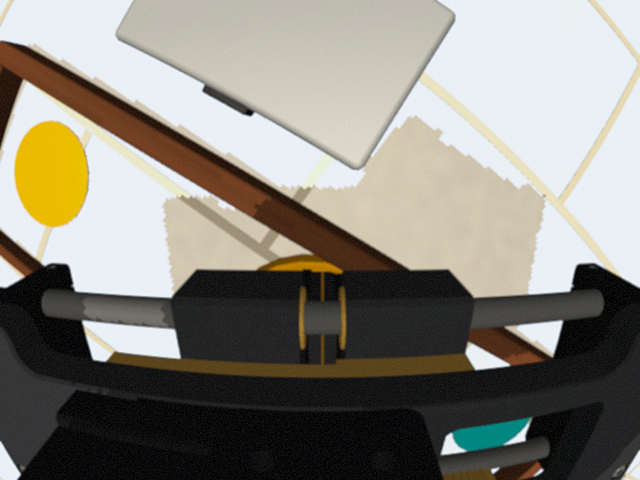

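```bash
python3 -m inch '{"dp":[[0,0.002,0],[0,0.01,0],[0,0.01,0],[0,0.008,0],[0,0,0],[0,0,0],[0,0,0],[0,0,0]],"turn":[0,0,0,0,10.4,10.4,10.4,0]}'
python3 - <<'E'
from h import *
im=vision.read_camera('wrist');cv2.imwrite('pics/w5.png',im)
E
```

```text
time_s: 9.1
tool_pos: [0.6101, -0.0521, 0.0063]
tool_rot: [-180.0, -0.0, -85.0]
force: [-0.2, -0.8, -0.2]
grip_width: 0.0004
```

View pics/w5.png

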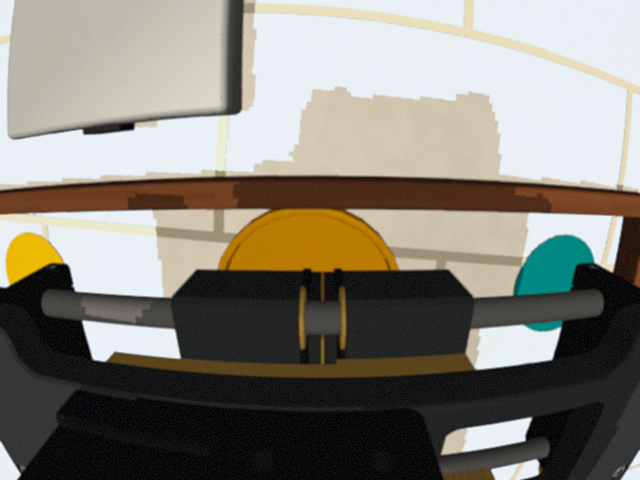

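The wrist view shows the coaster's rim against the rail at about (308,207), in the open stretch, with the dots at (40,262) and (560,285).

```bash
cat >> h.py <<'E'
def coaster(im,c,umin=100,umax=560,vmin=150,vmax=268,R=.045,pr=True):
    from scipy.optimize import least_squares
    h=cv2.cvtColor(im,cv2.COLOR_BGR2HSV);m=cv2.inRange(h,(13,150,70),(32,255,255))
    m[:, :umin]=0;m[:,umax:]=0;m[:vmin]=0;m[vmax:]=0
    n,l,s,_=cv2.connectedComponentsWithStats(m);k=1+np.argmax(s[1:,4]);m=l==k
    us=[u for u in range(640) if m[:,u].any()]
    p=np.array([(u,np.where(m[:,u])[0].min()) for u in us],float)
    p=p[p[:,1]<vmax-4]
    q=wcast(c,p,.012)[:,:2]
    r=least_squares(lambda x:np.hypot(*(q-x).T)-R,q.mean(0)-[.03,0],loss='soft_l1',f_scale=.001)
    if pr: print('coaster',r.x.round(4),'rms',np.sqrt(np.mean(r.fun**2)).round(5),len(p), 'free fit',circ(q))
    return r.x
E
python3 - <<'E'
from h import *
c=vision.get_calibration('wrist');im=cv2.imread('pics/w5.png');x=coaster(im,c)
t=sensors.get_obs()['tool_pos'];a=np.radians(4.8)
d=x-t[:2];print('coaster-tcp rack x,y mm',np.array([d@[np.cos(a),np.sin(a)],d@[-np.sin(a),np.cos(a)]])*1e3)
E
```

```text
coaster [ 0.6052 -0.0461] rms 0.00052 176 free fit (array([ 0.60612549, -0.04605442]), np.float64(0.044218005399461864))
coaster-tcp rack x,y mm [-4.28906985  6.21156634]
```

```bash
python3 -m inch '{"dp":[[-0.012,0,0],[-0.012,0,0],[-0.01,0,0],[-0.012,0,0],[-0.012,0,0],[-0.012,0,0],[-0.012,0,0],[0,0,0]],"turn":[0.2,0,0,0,0,0,0,0]}'
python3 - <<'E'
from h import *
c=vision.get_calibration('wrist')
im=vision.read_camera('wrist');cv2.imwrite('pics/w6.png',im);x=coaster(im,c)
t=sensors.get_obs()['tool_pos'];a=np.radians(4.8)
d=x-t[:2];print('coaster-tcp rack x,y mm',np.array([d@[np.cos(a),np.sin(a)],d@[-np.sin(a),np.cos(a)]])*1e3)
E
```

```text
time_s: 10.15
tool_pos: [0.6031, 0.0319, 0.0061]
tool_rot: [-180.0, 0.0, -85.2]
force: [-0.2, -0.2, -0.5]
grip_width: 0.0004
coaster [0.6013 0.0038] rms 0.00066 173 free fit (array([0.60140795, 0.00386507]), np.float64(0.044862211777350655))
coaster-tcp rack x,y mm [ -4.19769848 -26.5582311 ]
```

View pics/w6.png

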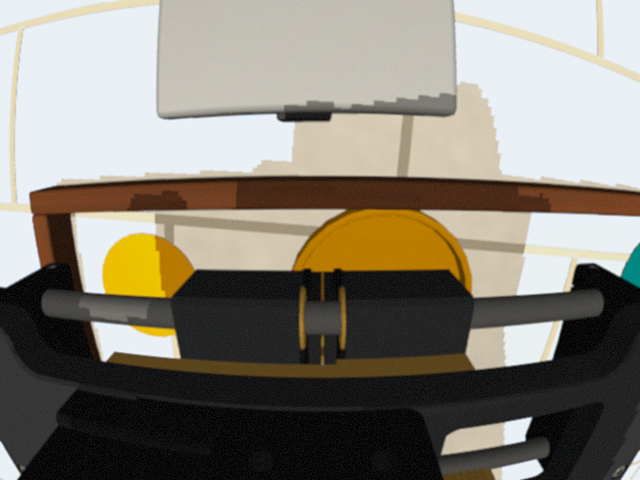

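```bash
python3 -m inch '{"dp":[[-0.003,-0.0005,0],[-0.01,-0.0005,0],[-0.012,0,0],[-0.012,0,0],[-0.012,0,0],[-0.012,0,0],[-0.006,0,0],[0,0,0]],"turn":[0,0,0,0,0,0,0,0]}'
python3 - <<'E'
from h import *
c=vision.get_calibration('wrist')
im=vision.read_camera('wrist');cv2.imwrite('pics/w7.png',im);x=coaster(im,c,umin=215)
t=sensors.get_obs()['tool_pos'];a=np.radians(4.8)
d=x-t[:2];print('coaster-tcp rack x,y mm',np.array([d@[np.cos(a),np.sin(a)],d@[-np.sin(a),np.cos(a)]])*1e3)
E
```

```text
time_s: 11.2
tool_pos: [0.5987, 0.0976, 0.006]
tool_rot: [-180.0, 0.0, -85.2]
force: [0.2, -0.2, 0.5]
grip_width: 0.0007
coaster [0.596  0.0758] rms 0.00936 250 free fit (array([0.56703007, 0.07877541]), np.float64(0.07218081123482852))
coaster-tcp rack x,y mm [ -4.56471856 -20.75030551]
```

View pics/w7.png

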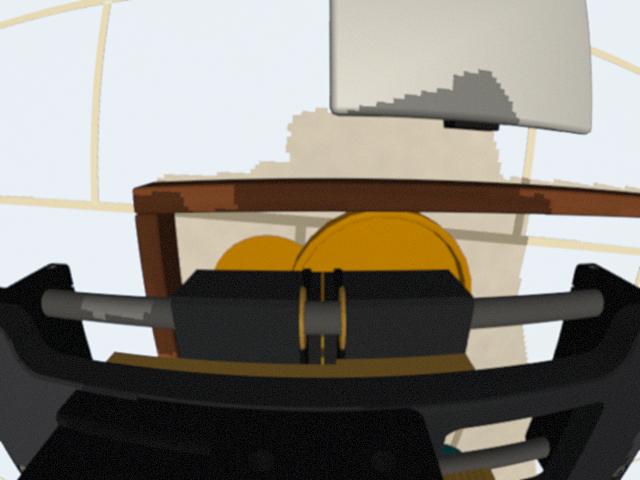

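```bash
python3 -m inch '{"dp":[[-0.004,-0.001,0],[-0.008,-0.001,0],[-0.01,0,0],[-0.01,0,0],[-0.008,0,0],[-0.005,0,0],[0,0,0]],"turn":[0,0,0,0,0,0,0]}'
python3 - <<'E'
from h import *
c=vision.get_calibration('wrist')
im=vision.read_camera('wrist');cv2.imwrite('pics/w8.png',im);x=coaster(im,c,umin=290)
t=sensors.get_obs()['tool_pos'];a=np.radians(4.8)
d=x-t[:2];print('coaster-tcp rack x,y mm',np.array([d@[np.cos(a),np.sin(a)],d@[-np.sin(a),np.cos(a)]])*1e3)
E
```

```text
time_s: 12.12
tool_pos: [0.597, 0.1425, 0.0061]
tool_rot: [-180.0, 0.0, -85.2]
force: [0.4, 0.1, -0.1]
grip_width: 0.0007
coaster [0.592  0.1152] rms 0.00059 167 free fit (array([0.59236881, 0.11528301]), np.float64(0.04465276585031765))
coaster-tcp rack x,y mm [ -7.32537996 -26.14318157]
```

View pics/w8.png

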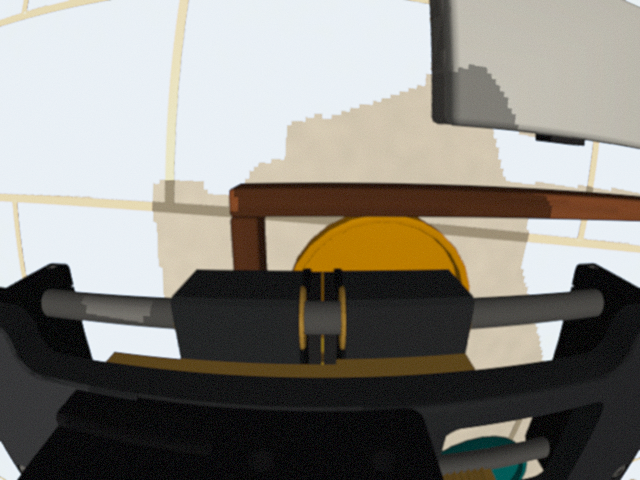

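```bash
python3 -m inch '{"dp":[[-0.003,0,0],[-0.003,0,0],[-0.001,0,0],[0,0,0]],"turn":[0,0,0,0]}';python3 -m inch '{"dp":[[-0.001,0,0],[0,0,0]],"turn":[0,0]}';python3 -m inch '{"dp":[[-0.001,0,0],[0,0,0]],"turn":[0,0]}';python3 -m inch '{"dp":[[-0.001,0,0],[0,0,0]],"turn":[0,0]}'
```

```text
time_s: 12.68
tool_pos: [0.5965, 0.149, 0.006]
tool_rot: [-180.0, -0.0, -85.3]
force: [0.2, -0.1, -0.7]
grip_width: 0.0006
time_s: 12.92
tool_pos: [0.5964, 0.1499, 0.006]
tool_rot: [-180.0, -0.0, -85.3]
force: [-0.2, 0.2, -0.3]
grip_width: 0.0004
time_s: 13.18
tool_pos: [0.5963, 0.151, 0.006]
tool_rot: [180.0, -0.0, -85.3]
force: [-0.3, 0.5, -0.3]
grip_width: 0.0004
time_s: 13.42
tool_pos: [0.5962, 0.1518, 0.006]
tool_rot: [180.0, -0.0, -85.3]
force: [0.4, -0.5, -0.1]
grip_width: 0.0012
```

```bash
for i in 1; do python3 -m inch '{"dp":[[-0.001,0,0],[0,0,0]],"turn":[0,0]}';python3 -m inch '{"dp":[[-0.001,0,0],[0,0,0]],"turn":[0,0]}'; done
python3 - <<'E'
from h import *
c=vision.get_calibration('wrist')
im=vision.read_camera('wrist');cv2.imwrite('pics/w9.png',im);x=coaster(im,c,umin=290)
E
```

```text
time_s: 13.68
tool_pos: [0.5962, 0.1523, 0.006]
tool_rot: [180.0, -0.0, -85.3]
force: [0.2, -1.1, 0.3]
grip_width: 0.0004
time_s: 13.92
tool_pos: [0.5962, 0.1527, 0.0059]
tool_rot: [180.0, -0.1, -85.3]
force: [0.4, -5.6, -0.2]
grip_width: 0.0004
coaster [0.5913 0.1239] rms 0.00073 168 free fit (array([0.5911533 , 0.12397342]), np.float64(0.0451405429626404))
```

View pics/w9.png

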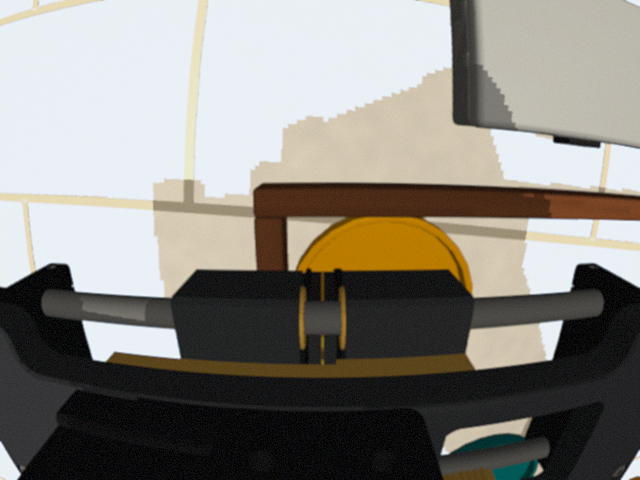

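```bash
python3 -m inch '{"dp":[[0.004,0,0],[0.008,0,0],[0.004,-0.002,0],[0,-0.006,0],[0,-0.003,0],[0,0,0]],"turn":[0,0,0,0,0,0]}';python3 -m inch '{"dp":[[0,-0.001,0],[0,-0.001,0],[0,0,0]],"turn":[0,0,0]}';python3 -m inch '{"dp":[[0,-0.001,0],[0,-0.001,0],[0,0,0]],"turn":[0,0,0]}'
```

```text
time_s: 14.72
tool_pos: [0.6086, 0.1392, 0.006]
tool_rot: [-180.0, 0.0, -85.3]
force: [-0.5, -0.2, -0.3]
grip_width: 0.0001
time_s: 15.1
tool_pos: [0.6104, 0.139, 0.006]
tool_rot: [-180.0, -0.0, -85.3]
force: [0.0, -0.3, 0.2]
grip_width: 0.0005
time_s: 15.48
tool_pos: [0.6125, 0.1391, 0.006]
tool_rot: [-180.0, -0.0, -85.3]
force: [-0.5, 0.5, 0.1]
grip_width: 0.0007
```

```bash
python3 -m inch '{"dp":[[0,-0.001,0],[0,0,0]],"turn":[0,0]}';python3 -m inch '{"dp":[[0,-0.001,0],[0,0,0]],"turn":[0,0]}';python3 -m inch '{"dp":[[0,-0.001,0],[0,0,0]],"turn":[0,0]}'
```

```text
time_s: 15.72
tool_pos: [0.6134, 0.1392, 0.006]
tool_rot: [-180.0, -0.0, -85.3]
force: [0.2, 0.2, 0.0]
grip_width: 0.0002
time_s: 15.98
tool_pos: [0.6139, 0.1393, 0.0059]
tool_rot: [179.9, -0.0, -85.3]
force: [-1.3, -0.6, 1.0]
grip_width: 0.0002
time_s: 16.23
tool_pos: [0.6144, 0.1394, 0.0058]
tool_rot: [179.9, -0.0, -85.3]
force: [-5.0, -0.8, 1.2]
grip_width: 0.0006
```

```bash
python3 -m inch '{"dp":[[0.001,0.003,0],[0.005,0.008,0],[0.005,0.011,0],[0,0,0],[0,0,-0.01],[0,0,-0.03],[0,0,-0.05],[0,0,-0.05]],"turn":[0,0,0,0,0,0,0,0]}';python3 -m inch '{"dp":[[0,0.05,0],[0,0.05,0],[0,0.04,0],[0,0,0]],"turn":[0,0,0,0]}'
python3 - <<'E'
from h import *
c=vision.get_calibration('wrist')
im=vision.read_camera('wrist');cv2.imwrite('pics/w10.png',im)
im=vision.read_camera('scene');cv2.imwrite('pics/s10.png',im)
im=vision.read_camera('top');cv2.imwrite('pics/t10.png',im)
E
```

```text
time_s: 17.23
tool_pos: [0.5945, 0.127, 0.1482]
tool_rot: [-180.0, 0.0, -85.3]
force: [2.0, 0.5, -0.3]
grip_width: 0.0007
time_s: 17.73
tool_pos: [0.4531, 0.1151, 0.1468]
tool_rot: [-179.9, -0.1, -85.2]
force: [-0.0, 0.3, 1.0]
grip_width: 0.0006
```

View pics/w10.png

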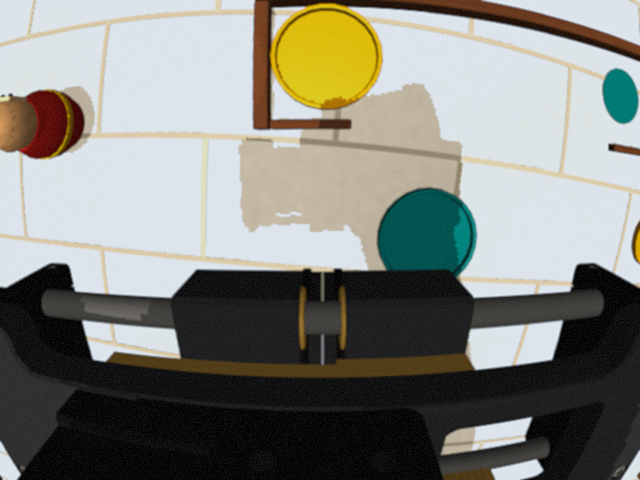

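View pics/s10.png

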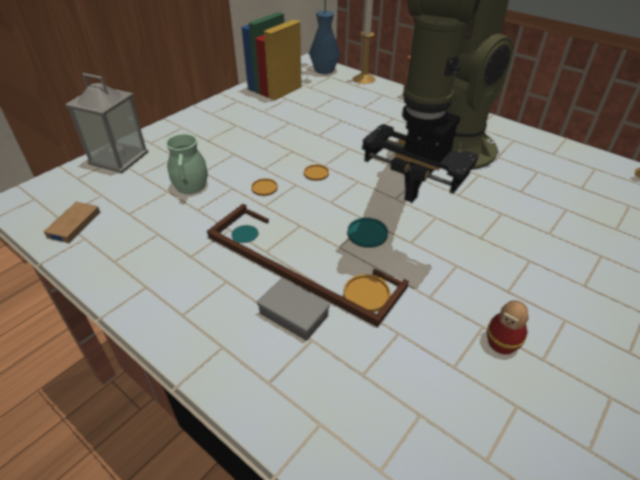

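View pics/t10.png

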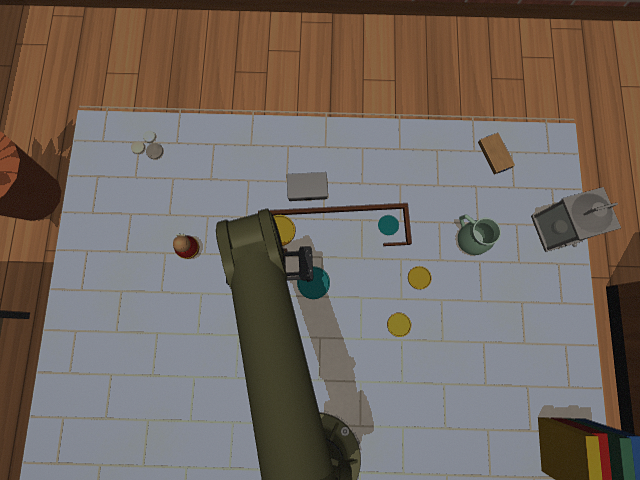

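The coaster is in the corner pocket at wrist (327,57), and the teal one is at (427,232). I'll take one squarer view to check for gaps.

```bash
python3 -m inch '{"dp":[[0,-0.025,0],[0,-0.03,0],[0,0,0],[0,0,0]],"turn":[0,0,0,0]}'
python3 - <<'E'
from h import *
c=vision.get_calibration('wrist');im=vision.read_camera('wrist')
b=max([b for b in blobs(im) if b.mean(0)[1]<260],key=len)
hull=cv2.convexHull(b.astype(np.float32))[:,0]
print([(*circ(wcast(c,hull,z)),) for z in(0,.012)], c['pose'][:3,3])
cv2.imwrite('pics/w11.png',cv2.resize(im[60:270,200:480],None,fx=2.8,fy=2.8,interpolation=cv2.INTER_CUBIC))
t=cv2.imread('pics/t10.png');s=cv2.imread('pics/s10.png');s0=cv2.imread('pics/scene0.png')
for i in(s0,s):
    for b in blobs(i,True): print('teal scene',b.mean(0).round(1),len(b))
E
```

```text
time_s: 18.38
tool_pos: [0.5096, 0.1199, 0.1456]
tool_rot: [179.9, 0.0, -85.3]
force: [0.7, 0.4, -0.5]
grip_width: 0.0006
[(array([0.59233258, 0.1229369 ]), np.float64(0.046495796535564175)), (array([0.59181626, 0.1230263 ]), np.float64(0.04468920532041414))] [0.5790443  0.12523779 0.30884107]
teal scene [244.3 233.7] 57
teal scene [367.1 232.1] 94
teal scene [244.3 233.7] 57
teal scene [367.1 232.1] 94
```

View pics/w11.png

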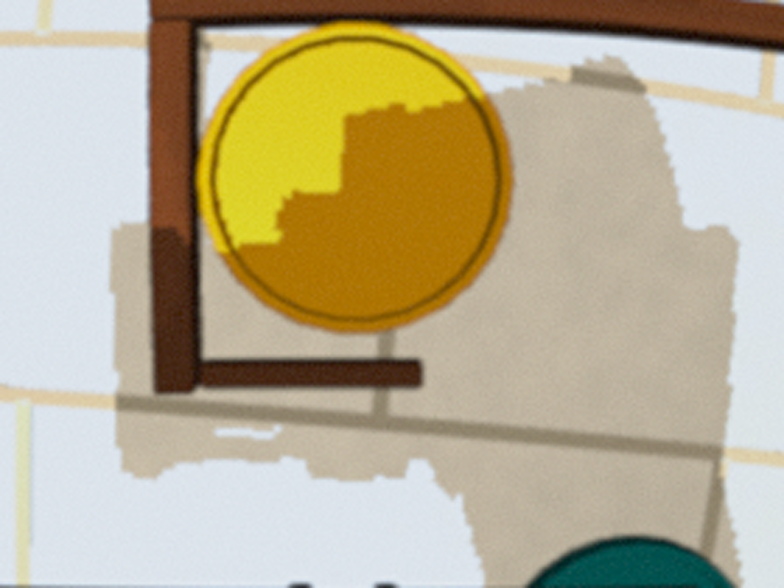

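The close-up shows the rim meeting the stop at about (198,170) and the rail at about (355,20). The fitted centre (0.592, 0.123) matches the dot measured earlier (0.591, 0.123). I'll retreat and hand in.

```bash
python3 -m inch '{"dp":[[0,0,-0.04],[0,0,-0.04],[0,0,-0.02],[0,0,0],[0,0,0]],"turn":[0,0,0,0,0]}'
python3 - <<'E'
from cell import env
env.sign_off()
E
```

```text
time_s: 19.05
tool_pos: [0.5088, 0.1194, 0.2449]
tool_rot: [179.9, -0.0, -85.3]
force: [-0.2, -0.3, 0.9]
grip_width: 0.0004
the job is handed in; nothing more can be done
```

The mustard coaster (the largest of the three lookalikes) is home in the left corner pocket with the mustard dot. I handed the job in at 19.05 s with the hand clear above it.

- **How it moved:** With closed fingertips in the hollow, I slid it diagonally to the rail's open stretch. Contact there read about 6 N. I then dragged it along the rail to the end stop (about 5.6 N) and finished with a push against the rail (about 5 N).
- **Final position:** The last wrist picture showed the rim meeting both the rail and the stop. The fitted centre was (0.592, 0.123), within about 1 mm of the dot as the wrist camera had seen it.
- **Everything else:** The teal coaster's pixels in the scene view were unchanged from the start. By eye, the jug, doll and clip box also stood where they were; I did not measure them.
- **Disagreements:** The cameras differed by a few millimetres on where the rack and coasters lay, so I used contact forces to settle the final fit. One coaster fit during the drag failed because the coaster and dot merged in the image; later fits were good. During the drag the rail force stayed within sensor noise, so I judged contact along the rail from the wrist pictures.

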